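# Load a copper rod into the resistance bench with the isolator off, then switch on

## Robot

A 6-joint arm with a two-finger parallel gripper is mounted at the origin on the work surface. World frame = base frame: x ahead of the robot, y to its left, z up, the work surface at z = 0. Lengths are in m, angles in degrees, forces in N, time in s.
With the tool pointing down it reaches from about 0.4 to 0.825 m from the base axis. Payload 7 kg.
Tool frame: the origin (TCP) lies on the centre line of the jaws, within the pads' length; the fingertips stand 14 mm ahead of it and the grasp point (between the pads) lies 5 mm behind it; z points along the fingers, x is the direction in which the jaws open and shut, and the axes are right-handed (so a half turn about z gives the same grasp; the last joint's range is limited). The gripper opens to 88 mm and grips with 3 to 60 N. Pads are 19 mm wide; open, the fingers measure 130 mm over their backs; the gripper's body (78 mm by 193 mm) begins 47 mm behind the grasp point.
Start: joints at [85.72, 20.546, 0.682, 0, -70.136, -16.507], TCP at [0.24, 0.631, 0.241] pointing down, gripper open.
Joint ranges: [-176.03, 176.03], [-82.01, 121.73], [-58.28, 71.71], [-173.87, 95.51], [-174.79, -0.11], [-173.66, 173.66]. Speed limits (degrees/s): [136.94, 136.94, 172.46, 180, 180, 180].

## Interface

Orientations are given as [roll, pitch, yaw] about the fixed x, y, z axes, in that order (R = Rz(yaw) Ry(pitch) Rx(roll)).
In Python, from plant import * gives the robot as it stands.
- The arm moves only by the shell command python3 -m handwheel 'ROWS' [OPENING]. ROWS is JSON, a list of rows, each a list of 2 entries, a list of its own where there are three numbers: the shift along the tool's x, y, z each as a share of 0.2 m, from -1 to 1, then the turn, a rotation vector about the tool's x, y, z each as a share of 360 degrees, from -1 to 1. In form: [[[tx, ty, tz], [ax, ay, az]], ...]. A call has 1 to 5 rows; each row is the pose to reach, as a shift and turn from the pose commanded when the call began, along the tool's axes at that moment, turning the shorter way round; what a row does not reach only later rows make up. A row lasts 1/12 s, in which the tool goes at most 41.7 mm and 7.16 degrees, less where a joint would pass 70% of its speed; a pose out of reach is approached as far as the arm can. A call with a number of a shift or a turn outside -1 to 1 is refused whole. A call with a gripper value outside its range is refused whole. OPENING is the closure, from -1 (fully open) to 1 (shut), set as the call begins (- or left out, the last holds). The fingers move at their own pace and stop on an object; the grip force is fixed at half the most. Time passes only in rows, so rows that repeat a pose let the fingers close. It gives the time, the measured TCP pose, the force and the opening at its end, in the units of the state.
- get_obs(): the state, without advancing time (a new reading comes with each control period).
- snapshot(name): name is "side" or "top"; returns a dict with "color" (384x512x3 uint8, red, green, blue), "z_map" (384x512 float32, m along the optical axis (not along the pixel's ray), 0 where there is no reading), "intrinsics" (3x3 intrinsics, pixels), "rvec" (rotation vector, rad) and "tvec" (3), from world to camera coordinates, as OpenCV has them. Camera axes: x right, y down, z forward; pixel columns grow to the right and rows downward; lengths in m; the calibration is good to about 2 mm. A picture is of the moment at which its call begins.
- close_job(): hands the job in, once; it reports no verdict.
The state is a dict: "clock": time; "joint_pos": joint angles; "qvel": joint speeds; "tau": joint torques, N m; "tool_pos": TCP position; "orientation": TCP orientation; "force": force on the tool from outside, world axes, zero at the start; "moment": the same for the moment, N m; "opening": finger opening in m.
Only numpy, scipy, OpenCV 4.12 (cv2) and the standard library are available. Lean on these libraries where they do the work, as an engineer would, in place of code of your own. Each camera call takes 0.05 s, during which the arm holds its last target. There are 200 camera calls.

## Task

The rod-resistance bench has been left live: flip its isolator lever off (towards the red plate) before you touch the rods or the bench. Then take the copper rod from the rack, lay it in the bench's two V rests without dropping it, and slide the blue tailstock up until the rod is held with no gap between the two brass noses. Only then flip the isolator back on (towards the green plate), and leave the aluminium rod and the other things where they are.

Things in the scene. Friction and masses are not known exactly. Their poses are not given: they have to be found in the camera images.
- switch: Isolator base, grey plastic, 86 x 170 x 24 mm, fixed to the table. Origin: centre of its underside; z up. A green plate (70 x 34 mm) covers its +y end (on), a red plate its -y end (off). Two steel cheeks, to 66 mm high, stand at x = +-24 mm.
- isolator (a joint): Lever angle in rad: +0.70 = on (leaning over the green plate, +y of the switch), 0 = upright, -0.70 = off (leaning over the red plate). Top-heavy over-centre lever: past upright it falls to the other stop by itself; about 3 N at the handle moves it. It hinges about the switch's x axis, 50 mm above the table, over the switch's origin.
- handle (a point): Centre of the lever's yellow cross handle: a bar 70 mm long (along the switch's x), 20 mm thick, 100 mm from the hinge, 127 mm above the table at either stop and 150 mm upright; its top is 10 mm higher. A copper blade 24 mm wide (x) and 10 mm thick joins it to the hinge.
- bench: White bench, fixed to the table. Origin: underside, below the middle of the seated rod; z up, rod axis along y. Base 80 mm wide (x), from y = -120 to +185 mm, 20 mm thick. It carries two grey V rests, a white headstock at its -y end and the blue tailstock at its +y end. A fixed grey meter, 85 mm high, stands beyond it.
- rod_seat (a point): Where the centre of the copper rod must finally be: on the rests against the headstock nose; bench frame (0, 0, 75) mm. The two V rests (90 degrees, 14 mm thick, mouth 34 mm wide, tips 78 mm above the table) are at bench y = -50 and +50 mm; between them it is free down to the base.
- head_nose (a point): Centre of the flat end of the fixed brass headstock nose (18 mm diameter), facing bench +y; bench frame (0, -80, 75) mm. The white headstock block behind it is 56 mm wide and 108 mm high, bench y = -118 to -90 mm.
- tailstock (a joint): Travel of the tailstock in m: 0 = fully back (its nose at bench y = +130 mm), growing as it slides towards the headstock (bench -y); 0.050 when it closes on the seated 160 mm rod; stop at 0.070. It needs about 3 N and stays where it is left.
- tail_nose (a point): Centre of the flat end of the tailstock's brass nose (18 mm diameter), 75 mm above the table, facing bench -y.
- tail_back (a point): Centre line of the flat rear face of the blue tailstock block (the face to push), 75 mm above the table, 45 mm in bench +y from the nose. The block is 56 mm wide (x), 35 mm thick (y), top 108 mm above the table.
- rack: Dark wooden rod rack, 130 x 130 mm base 12 mm thick, fixed to the table. Origin: centre of its underside. Each rod lies along its y in two V rests (14 mm thick, at y = -50 and +50 mm); places at x = -42 and +42 mm, rod axis 50 mm above the table. Rack and switch may change sides of the table.
- copper_rod: Copper rod, 20 mm diameter, 160 mm long, about 0.45 kg, in either place of the rack. Origin at its centre, y along the rod.
- aluminium_rod: Silvery aluminium rod of the same size, in the other place of the rack; it stays there. Origin at its centre, y along the rod.
- spirit_bottle: Small bottle with a red cap, 44 mm diameter, 95 mm tall; leave alone. Origin: centre of its underside.
- gauge_case: Dark wooden gauge case 90 x 120 x 35 mm; leave alone. Origin: centre of its underside.
- screwdriver: Screwdriver 190 mm long, lying along its x; leave alone.
There are look-alikes about, which are no part of the job. What is shaped like the switch but brown is not meant. Of the things that look like the copper_rod, the larger one is meant.

How it is judged (in metres and radians):
On the way, in this order (a step that is already met when the one before it is completed fails the run):
1. the isolator is off (value of joint isolator below -0.55 rad), for 0.2 s.
2. the copper rod lies in both V rests of the bench, isolator off (z of copper_rod in the frame of bench between 0.071 and 0.079 m and x of copper_rod in the frame of bench between -0.004 and 0.004 m and angle between the y axis of copper_rod and the y axis of bench, either way round below 0.06 rad and value of joint isolator below -0.55 rad), for 0.2 s.
3. the tailstock holds the rod against the headstock, isolator still off (all of step 2 and y of copper_rod in the frame of bench between -0.004 and 0.004 m and value of joint tailstock above 0.0465 m), for 0.2 s.
At the end, for the whole second after the job is handed in: The copper rod lies at rest in both V rests (centre within 4 mm of the seat along each bench axis, aligned within 0.06 rad), the tailstock is home on it (travel over 46.5 mm, at most 3.5 mm of gap in all), and the isolator is at rest on (over +0.55 rad) (z of copper_rod in the frame of bench between 0.071 and 0.079 m and x of copper_rod in the frame of bench between -0.004 and 0.004 m and angle between the y axis of copper_rod and the y axis of bench, either way round below 0.06 rad and y of copper_rod in the frame of bench between -0.004 and 0.004 m and value of joint tailstock above 0.0465 m and value of joint isolator above 0.55 rad and linear speed of copper_rod below 0.01 m/s and velocity of joint isolator between -0.05 and 0.05 rad/s); the robot touches nothing.
It fails at once if a rod or the bench is touched by the robot while the isolator is not off (value of joint isolator above -0.5 rad and (contact force between any of the arm, the fingers and copper_rod above 0.5 N or contact force between any of the arm, the fingers and aluminium_rod above 0.5 N or contact force between any of the arm, the fingers and bench above 0.5 N)).
It fails at once if the copper rod is dropped (falls freely faster than 0.7 m/s, some 25 mm) (linear speed of copper_rod above 0.7 m/s and contact force between the fingers and copper_rod below 0.05 N).
It fails at once if the aluminium rod, bottle, gauge case or screwdriver is moved by more than 25 mm (distance of any of aluminium_rod, spirit_bottle, gauge_case, screwdriver from where it was at the start of the episode above 0.025 m).
It also fails if it takes over 72 s, if anything falls off the work surface, if the arm or the gripper's body presses on something with over 40 N, if the wrist force passes 120 N, or if a joint passes its speed limit or range.

## Working session

There is one attempt and no reset: what is moved stays moved. The work goes in short steps, Python scripts to look and compute and a shell command to move; the robot and the scene stay as the last step left them, time stands still between calls to the robot, and variables do not carry over. Pictures are saved under pics/ and viewed, about 8 in all and at most 12, crops included, and the job is handed in when it is done.

```bash
ls; mkdir -p pics
cat > h.py <<'E'
from plant import *
import numpy as np, cv2
from scipy.spatial.transform import Rotation as R
def cam(n):
    s=snapshot(n); s['R']=R.from_rotvec(np.array(s['rvec']).ravel()).as_matrix(); s['t']=np.array(s['tvec']).ravel(); s['K']=np.array(s['intrinsics']); return s
def cloud(s):
    z=s['z_map']; v,u=np.indices(z.shape); 
    p=np.stack([u,v,np.ones_like(u)],-1)@np.linalg.inv(s['K']).T*z[...,None]
    w=(p-s['t'])@s['R']; w[z==0]=np.nan; return w
def ray(s,u,v,h):
    d=s['R'].T@np.linalg.inv(s['K'])@[u,v,1]; c=-s['R'].T@s['t']; return c+d*(h-c[2])/d[2]
E
python3 - <<'E'
from h import *
o=get_obs(); print(o)
for n in('top','side'):
    s=cam(n); cv2.imwrite(f'pics/{n}0.png',cv2.resize(s['color'][...,::-1],(800,600),interpolation=cv2.INTER_CUBIC)); np.savez(f'{n}0.npz',**s)
    print(n,-s['R'].T@s['t'],s['R'][2])
E
```

```text
pics
{'clock': 0.0, 'joint_pos': array([ 8.57198097e+01,  2.05900590e+01,  6.34214768e-01, -2.08430197e-02,
       -7.01382359e+01, -1.65071160e+01]), 'qvel': array([-0.04025477,  0.01105317,  0.05924153, -0.03413961, -0.02909097,
       -0.03398418]), 'tau': array([-9.27269211e-04, -5.82720459e+01,  2.93044746e+01,  6.99720070e+00,
        7.10932160e-03, -1.53370070e-04]), 'tool_pos': array([0.23940754, 0.63060305, 0.2396393 ]), 'orientation': array([-1.79992052e+02, -9.57703571e-02, -1.10794410e+02]), 'force': array([-0.61809067,  0.76561142,  1.23243693]), 'moment': array([-0.02169541, -0.00881064,  0.00373331]), 'opening': 0.08758499773110451}
top [ 0.40618133 -0.01349505  1.10232135] [ 0.04846229 -0.00799439 -0.99879302]
side [ 0.28371602 -0.97413975  0.90461804] [ 0.15044054  0.77114038 -0.61863572]
```

View pics/top0.png

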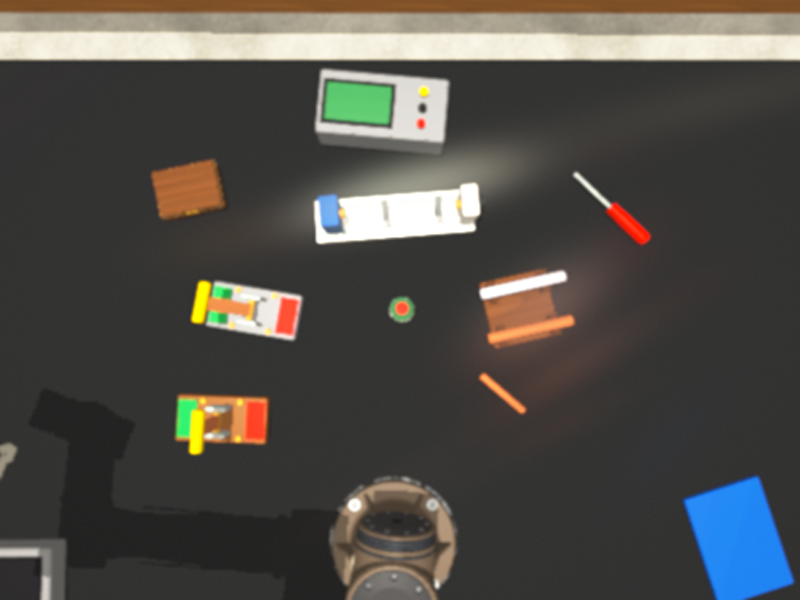

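View pics/side0.png

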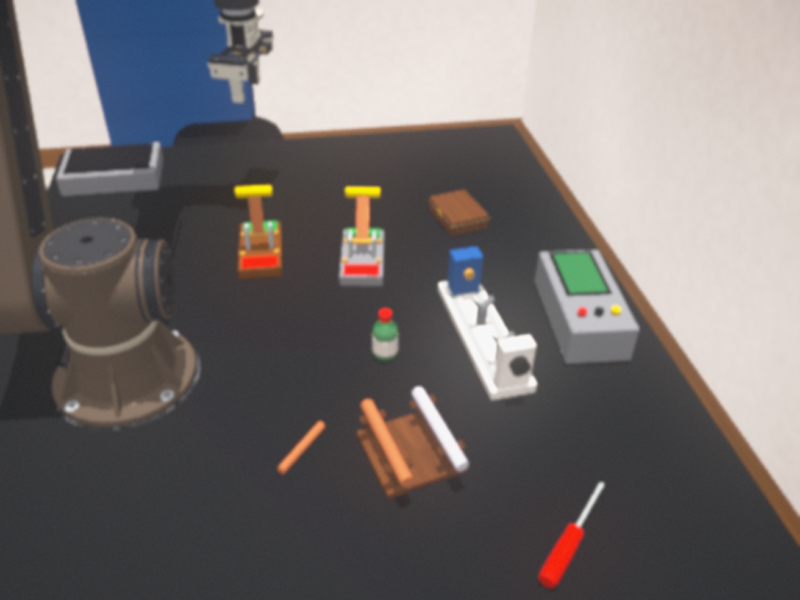

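Top view, in enlarged pixels: 
- **Switches:** the grey one is at (255,310), with its yellow handle at (201,302) over green, so it is on. The brown one at (222,420) is the decoy.
- **Copper rods:** the large one is in the rack at (531,330). The smaller loose one at (503,393) is the look-alike. The large one is meant, because it is bigger and lies in the rack.
- **Other things:** the aluminium rod is at (523,285). The bench has its tailstock (blue) at (330,213) and its headstock at (470,203).

Next I measure these and make one crop to confirm.

```bash
cat > m.py <<'E'
from h import *
def blob(s,w,box,lo,hi,zr=(-.01,.3)):
    hsv=cv2.cvtColor(s['color'],cv2.COLOR_RGB2HSV); m=cv2.inRange(hsv,lo,hi)>0
    x0,y0,x1,y1=[int(b/1.5625) for b in box]; k=np.zeros_like(m);k[y0:y1,x0:x1]=1
    m&=k&(w[...,2]>zr[0])&(w[...,2]<zr[1])
    p=w[m]; q=np.float32(p[:,:2]*1000); r=cv2.minAreaRect(q); v,u=np.nonzero(m)
    box4=cv2.boxPoints(r); e=[box4[1]-box4[0],box4[2]-box4[1]]; e=max(e,key=np.linalg.norm)
    return dict(n=len(p),c=np.round(r[0],1),sz=np.round(sorted(r[1]),1),ang=round(float(np.degrees(np.arctan2(e[1],e[0])))%180,1),z=np.round(1000*np.percentile(p[:,2],[5,50,95])),px=(u.mean()*1.5625,v.mean()*1.5625))
E
cat > m0.py <<'E'
from m import *
s=cam('top'); w=cloud(s)
B=lambda *a:blob(s,w,*a)
Y=((22,120,120),(34,255,255)); RED=((0,180,120),(4,255,255)); G=((45,100,60),(80,255,255)); CU=((5,90,90),(16,255,255)); BL=((100,120,60),(125,255,255)); WH=((0,0,130),(180,60,255))
sw=(180,260,310,350)
for n,a in dict(handle=((180,270,215,330),*Y,(.08,.2)),red=(sw,*RED),green=(sw,*G),swbase=((200,270,310,345),*WH,(.01,.04)),rod=((475,300,590,355),*CU,(.035,.08)),small=((470,360,540,420),*CU),alu=((470,260,580,305),*WH,(.035,.08)),tail=((310,180,350,240),*BL),tailtop=((310,180,350,240),*BL,(.098,.12)),head=((450,175,490,230),*WH,(.098,.12)),base=((305,170,490,250),*WH,(.01,.03)),bottle=((385,290,420,325),*RED),case=((140,150,240,225),(5,60,40),(20,255,200))).items():
    try: print(n,B(*a))
    except Exception as e: print(n,e)
E
python3 m0.py
python3 - <<'E'
import cv2,numpy as np
s=np.load('top0.npz');i=s['color'][...,::-1]
a=cv2.resize(i[165:275,290:390],(400,440),interpolation=cv2.INTER_CUBIC);b=cv2.resize(i[170:295,100:200],(400,500),interpolation=cv2.INTER_CUBIC)[:440]
cv2.imwrite('pics/crop0.png',np.hstack([a,b]))
E
```

```text
handle {'n': 205, 'c': array([454.4, 328.2]), 'sz': array([25.5, 70.1]), 'ang': 172.1, 'z': array([127., 134., 139.]), 'px': (np.float64(200.71646341463415), np.float64(301.844512195122))}
red {'n': 173, 'c': array([433.7, 203.1]), 'sz': array([26.1, 60.1]), 'ang': 169.6, 'z': array([24., 27., 31.]), 'px': (np.float64(286.3348988439306), np.float64(315.4443641618497))}
green {'n': 147, 'c': array([455.7, 331.8]), 'sz': array([36.7, 67. ]), 'ang': 171.3, 'z': array([25., 28., 31.]), 'px': (np.float64(218.82440476190476), np.float64(303.7308673469388))}
swbase {'n': 715, 'c': array([443.5, 267.4]), 'sz': array([ 86. , 169.9]), 'ang': 80.1, 'z': array([21., 24., 28.]), 'px': (np.float64(256.17132867132864), np.float64(311.0096153846154))}
rod {'n': 462, 'c': array([ 406.7, -252.1]), 'sz': array([ 81.2, 157. ]), 'ang': 77.7, 'z': array([48., 58., 62.]), 'px': (np.float64(528.2771915584416), np.float64(328.51055194805195))}
small {'n': 268, 'c': array([ 282. , -212.3]), 'sz': array([ 21.8, 116.8]), 'ang': 49.6, 'z': array([-2.,  9., 16.]), 'px': (np.float64(501.9997667910448), np.float64(
[... 624 characters left out ...]
7.3]), 'sz': array([28.3, 56. ]), 'ang': 2.0, 'z': array([104., 108., 111.]), 'px': (np.float64(468.6896135265701), np.float64(199.82638888888889))}
base {'n': 1984, 'c': array([627.5,  -0.7]), 'sz': array([ 80.8, 303.2]), 'ang': 94.4, 'z': array([17., 21., 25.]), 'px': (np.float64(394.96676537298384), np.float64(217.08984375))}
bottle {'n': 13, 'c': array([445.4, -15.7]), 'sz': array([7.9, 9.9]), 'ang': 44.9, 'z': array([95., 96., 98.]), 'px': (np.float64(401.0817307692308), np.float64(307.0913461538462))}
case {'n': 1533, 'c': array([684.5, 404.1]), 'sz': array([110.2, 138.5]), 'ang': 102.4, 'z': array([ 0., 35., 38.]), 'px': (np.float64(187.9933137638617), np.float64(189.28571428571428))}
```

View pics/crop0.png

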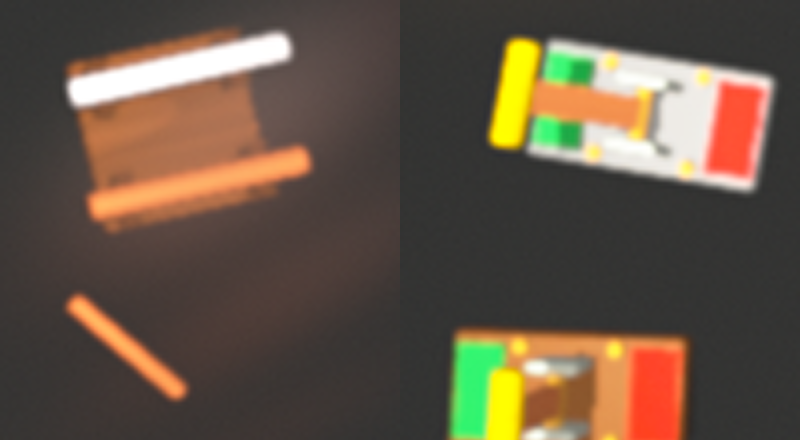

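The crop confirms both picks: the copper rod is the larger one in the rack, and the grey switch is the one to use. I set off towards the +y (green) side of the grey switch with the gripper closed.

```bash
cat > g.py <<'E'
import sys
from h import *
# usage: g.py x y z yaw [x y z yaw ...]  (mm, deg): moves from the present pose (then chained)
o=get_obs(); p=np.array(o['tool_pos'])*1000; Rc=R.from_euler('xyz',o['orientation'],degrees=True)
print('t %.2f'%o['clock'],'p',p.round(1),'rpy',np.round(o['orientation'],1),'F',np.round(o['force'],1),'open %.1f'%(o['opening']*1000),'q',np.round(o['joint_pos']).astype(int))
a=list(map(float,sys.argv[1:]))
for i in range(0,len(a),4):
    t=np.array(a[i:i+3]); Rt=R.from_euler('xyz',[180,0,a[i+3]],degrees=True)
    d=Rc.inv().apply(t-p); rv=np.degrees((Rc.inv()*Rt).as_rotvec())
    print((d/200).round(3),(rv/360).round(4),'rows',round(max(np.linalg.norm(d)/41.7,np.linalg.norm(rv)/7.16),1)); p,Rc=t,Rt
E
python3 -m handwheel '[[[0.4,-0.75,0],[0,0,0.11]],[[0.4,-0.75,0],[0,0,0.11]],[[0.4,-0.75,0],[0,0,0.11]],[[0.4,-0.75,0],[0,0,0.11]],[[0.4,-0.75,0],[0,0,0.11]]]' 1
python3 g.py 466 390 200 170 466 390 128 170
```

```text
clock: 0.57
tool_pos: [0.3543, 0.4983, 0.2407]
orientation: [-179.9, -0.0, -147.1]
force: [-0.3, 0.3, 0.9]
opening: 0.0598
t 0.57 p [354.3 498.3 240.7] rpy [-179.9   -0.  -147.1] F [-0.3  0.3  0.9] open 59.8 q [ 73  15  -8   0 -68 -40]
[-0.176 -0.758  0.204] [-2.000e-04 -1.000e-04  1.191e-01] rows 6.0
[-0.   -0.    0.36] [0. 0. 0.] rows 1.7
```

```bash
python3 -m handwheel '[[[-0.176,-0.758,0.204],[0,0,0.119]],[[-0.176,-0.758,0.204],[0,0,0.119]],[[-0.176,-0.758,0.204],[0,0,0.119]],[[-0.176,-0.758,0.204],[0,0,0.119]],[[-0.176,-0.758,0.204],[0,0,0.119]]]' 1
python3 -m handwheel '[[[0,0,0],[0,0,0.02]],[[0,0,0],[0,0,0.02]],[[0,0,0],[0,0,0.02]]]' 1
python3 g.py 466 390 128 170 436.5 228 128 170
```

```text
clock: 0.98
tool_pos: [0.4665, 0.391, 0.1973]
orientation: [-179.8, -0.1, 177.0]
force: [-0.3, 1.1, 1.2]
opening: 0.0268
clock: 1.23
tool_pos: [0.4643, 0.3957, 0.1996]
orientation: [-180.0, -0.0, 170.6]
force: [0.5, 0.4, 0.3]
opening: 0.0065
t 1.23 p [464.3 395.7 199.6] rpy [-180.    -0.   170.6] F [0.5 0.4 0.3] open 6.5 q [ 59  16 -11   0 -63 -68]
[-0.013 -0.027  0.358] [-0.     -0.      0.0017] rows 1.7
[ 0.005 -0.823 -0.   ] [0. 0. 0.] rows 3.9
```

```bash
python3 -m handwheel '[[[-0.01,-0.03,0.36],[0,0,0.0015]],[[-0.01,-0.03,0.36],[0,0,0.0015]],[[-0.01,-0.03,0.36],[0,0,0.0015]]]' 1
python3 -m handwheel '[[[0,-0.15,0],[0,0,0]],[[0,-0.22,0],[0,0,0]],[[0,-0.29,0],[0,0,0]],[[0,-0.35,0],[0,0,0]],[[0,-0.41,0],[0,0,0]]]' 1
python3 -m handwheel '[[[0,-0.06,0],[0,0,0]],[[0,-0.12,0],[0,0,0]],[[0,-0.18,0],[0,0,0]],[[0,-0.22,0],[0,0,0]],[[0,-0.22,0],[0,0,0]]]' 1
python3 - <<'E'
from m import *
s=cam('top');w=cloud(s)
print(blob(s,w,(180,240,310,350),(22,120,120),(34,255,255),(.08,.2)))
cv2.imwrite('pics/top1.png',s['color'][100:300,80:380,::-1].repeat(2,0).repeat(2,1))
E
python3 g.py 436 226 260 170
```

```text
clock: 1.48
tool_pos: [0.4622, 0.3867, 0.122]
orientation: [-179.5, -0.3, 170.1]
force: [-1.4, -1.6, 0.1]
opening: 0.0003
clock: 1.9
tool_pos: [0.4519, 0.3104, 0.1305]
orientation: [179.7, 0.2, 170.1]
force: [1.8, 1.5, 2.5]
opening: 0.0004
clock: 2.32
tool_pos: [0.4421, 0.2633, 0.1275]
orientation: [-179.9, -0.1, 169.8]
force: [0.1, -0.5, -0.3]
opening: 0.0005
{'n': 190, 'c': array([437.3, 229.3]), 'sz': array([28.6, 69.5]), 'ang': 169.6, 'z': array([143., 148., 152.]), 'px': (np.float64(260.0575657894737), np.float64(311.8256578947368))}
t 2.37 p [442.7 264.3 127.6] rpy [-179.9   -0.   169.8] F [ 0.6  0.4 -0.6] open 0.6 q [ 53  12 -28   0 -50 -63]
[-0.001 -0.195 -0.662] [-0.0002 -0.0001 -0.0005] rows 3.3
```

View pics/top1.png

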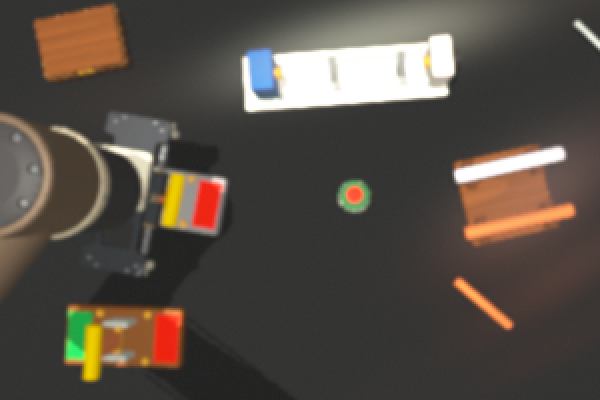

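The lever was photographed mid-fall, past upright towards red. I raise the tool, check again, then go above the rod.

```bash
python3 -m handwheel '[[[0,0,-0.66],[0,0,0]],[[0,0,-0.66],[0,0,0]],[[0,0,-0.66],[0,0,0]],[[0,0,-0.66],[0,0,0]]]' -0.14
python3 -m handwheel '[[[-0.22,-0.94,0],[0,0,-0.03]],[[-0.22,-0.94,0],[0,0,-0.03]],[[-0.22,-0.94,0],[0,0,-0.03]],[[-0.22,-0.94,0],[0,0,-0.03]],[[-0.22,-0.94,0],[0,0,-0.03]]]' -0.14
python3 - <<'E'
from m import *
s=cam('top');w=cloud(s)
print(blob(s,w,(180,240,330,350),(22,120,120),(34,255,255),(.08,.2)))
E
python3 g.py 440 -110 260 -175 407 -257 200 -167.5
```

```text
clock: 2.7
tool_pos: [0.4457, 0.2676, 0.2672]
orientation: [179.6, 0.4, 169.9]
force: [1.8, 1.2, 0.5]
opening: 0.0211
clock: 3.12
tool_pos: [0.4527, 0.0702, 0.2598]
orientation: [-180.0, -0.0, -179.3]
force: [0.5, -0.0, -0.5]
opening: 0.0491
t 3.17 p [452.5  67.9 259.8] rpy [-179.9   -0.  -179.4] F [-0.6 -3.8 -0.6] open 49.4 q [ 33  -1 -24   0 -68 -33]
[ 0.072 -0.889 -0.   ] [-0.0002 -0.0001 -0.0122] rows 4.3
[ 0.228 -0.718  0.3  ] [ 0.      0.     -0.0208] rows 3.9Traceback (most recent call last):
  File "<stdin>", line 3, in <module>
  File "m.py", line 8, in blob
    return dict(n=len(p),c=np.round(r[0],1),sz=np.round(sorted(r[1]),1),ang=round(float(np.degrees(np.arctan2(e[1],e[0])))%180,1),z=np.round(1000*np.percentile(p[:,2],[5,50,95])),px=(u.mean()*1.5625,v.mean()*1.5625))
                                                                                                                                                  ~~~~~~~~~~~~~^^^^^^^^^^^^^^^^^^
    return _quantile_unchecked(
        a, q, axis, out, overwrite_input, method, keepdims, weights)
    return _ureduce(a,
                    func=_quantile_ureduce_func,
    ...<5 lines>...
                    overwrite_input=overwrite_input,
                    method=method)
    r = func(a, **kwargs)
    result = _quantile(arr,
                       quantiles=q,
    ...<2 lines>...
                       out=out,
                       weights=wgt)
    slices_having_nans = np.isnan(arr[-1, ...])
                                  ~~~^^^^^^^^^
IndexError: index -1 is out of bounds for axis 0 with size 0
```

```bash
python3 -m handwheel '[[[0.07,-0.8,0],[0,0,-0.012]],[[0.07,-0.8,0],[0,0,-0.012]],[[0.07,-0.8,0],[0,0,-0.012]],[[0.07,-0.8,0],[0,0,-0.012]],[[0.07,-0.8,0],[0,0,-0.012]]]' -0.14
cat > m1.py <<'E'
from m import *
for n,boxh,boxr,boxa in(('top',(180,240,330,350),(475,300,590,355),(470,260,580,305)),('side',(330,180,400,290),(340,380,420,500),(400,370,480,480))):
    s=cam(n);w=cloud(s)
    for k,a in dict(handle=(boxh,(22,120,120),(34,255,255),(.08,.2)),rod=(boxr,(5,120,150),(13,255,255),(.052,.075)),alu=(boxa,(0,0,130),(180,60,255),(.052,.075))).items():
        try: print(n,k,blob(s,w,*a))
        except Exception as e: print(n,k,'none')
    np.savez(f'{n}1.npz',**s)
    cv2.imwrite(f'pics/{n}2.png',s['color'][...,::-1])
E
python3 m1.py; python3 g.py 407 -257 200 -167.5
```

```text
clock: 3.58
tool_pos: [0.4402, -0.0917, 0.2596]
orientation: [-180.0, -0.1, -175.3]
force: [0.3, 1.1, -0.3]
opening: 0.0498
top handle none
top rod {'n': 67, 'c': array([ 418.3, -309.3]), 'sz': array([18.3, 48.6]), 'ang': 102.9, 'z': array([54., 58., 62.]), 'px': (np.float64(560.6809701492537), np.float64(322.41138059701495))}
top alu none
side handle {'n': 5, 'c': array([466.5, 191. ]), 'sz': array([ 3. , 10.7]), 'ang': 81.1, 'z': array([128., 131., 135.]), 'px': (np.float64(377.5), np.float64(226.87499999999997))}
side rod {'n': 469, 'c': array([ 411.2, -255.5]), 'sz': array([ 28. , 162.7]), 'ang': 102.8, 'z': array([54., 59., 63.]), 'px': (np.float64(386.7037579957356), np.float64(441.4545575692964))}
side alu {'n': 458, 'c': array([ 490.4, -243.6]), 'sz': array([ 20.8, 159.6]), 'ang': 102.3, 'z': array([54., 59., 63.]), 'px': (np.float64(439.4480076419214), np.float64(427.2959879912664))}
t 3.68 p [441.  -88.6 259.6] rpy [-180.    -0.  -175.2] F [ 0.6 -0.2  0.8] open 50.3 q [ 14  -2 -24   0 -68  -9]
[ 0.239 -0.825  0.298] [-0.     -0.0001 -0.0214] rows 4.4
```

```bash
python3 - <<'E'
from m import *
s=dict(np.load('top0.npz'));w=cloud(s)
print(blob(s,w,(475,300,590,355),(5,120,150),(13,255,255),(.052,.075)))
print(blob(s,w,(470,260,580,305),(0,0,130),(180,60,255),(.052,.075)))
E
python3 -m handwheel '[[[0.24,-0.82,0.3],[0,0,-0.0214]],[[0.24,-0.82,0.3],[0,0,-0.0214]],[[0.24,-0.82,0.3],[0,0,-0.0214]],[[0.24,-0.82,0.3],[0,0,-0.0214]],[[0.24,-0.82,0.3],[0,0,-0.0214]]]' -0.14
python3 - <<'E'
from m import *
s=cam('side'); cv2.imwrite('pics/side3.png',s['color'][...,::-1].repeat(2,0).repeat(2,1)[200:768,300:1000])
w=cloud(s); print(blob(s,w,(340,300,410,520),(5,120,150),(13,255,255),(.052,.075)))
print(blob(s,w,(330,180,400,290),(22,120,120),(34,255,255),(.08,.2)))
E
python3 g.py
```

```text
{'n': 249, 'c': array([ 406.5, -254.3]), 'sz': array([ 80.3, 149.5]), 'ang': 77.7, 'z': array([53., 58., 62.]), 'px': (np.float64(531.7080823293173), np.float64(328.06224899598396))}
{'n': 357, 'c': array([ 489.2, -241.6]), 'sz': array([ 19.8, 160.2]), 'ang': 102.6, 'z': array([54., 59., 63.]), 'px': (np.float64(521.7743347338936), np.float64(284.62885154061627))}
clock: 4.1
tool_pos: [0.4067, -0.2563, 0.198]
orientation: [179.9, -0.1, -167.3]
force: [0.2, 0.4, -1.2]
opening: 0.0496
{'n': 424, 'c': array([ 406.6, -257.6]), 'sz': array([ 17.6, 160.2]), 'ang': 103.1, 'z': array([54., 59., 63.]), 'px': (np.float64(385.7937794811321), np.float64(440.74292452830196))}
{'n': 25, 'c': array([407. , 205.5]), 'sz': array([11.8, 14.8]), 'ang': 85.3, 'z': array([126., 133., 140.]), 'px': (np.float64(344.6875), np.float64(225.9375))}
t 4.15 p [ 406.1 -257.3  197. ] rpy [ 179.9   -0.2 -167.4] F [-0.9 -1.9 -1.5] open 50.1 q [ -9   4 -27   0 -59  21]
```

View pics/side3.png

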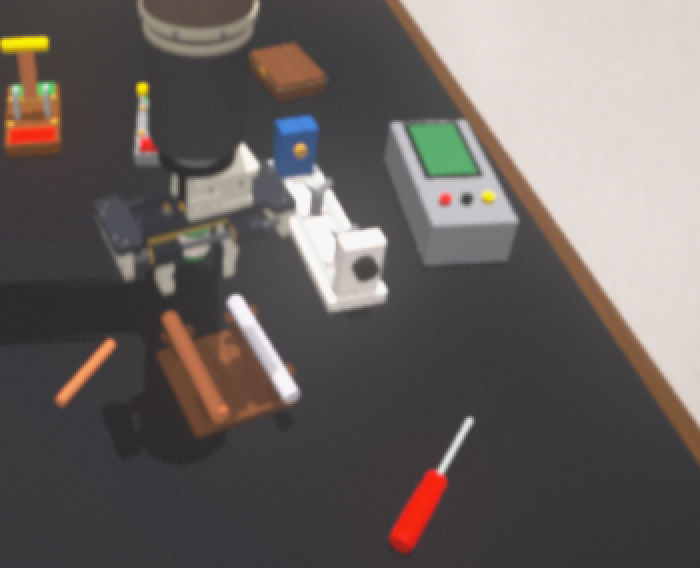

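The side view shows the open jaws straddling the copper rod, and the lever handle end at (143,89) over red (y≈205, z≈130), so the isolator is off. I go down and grip.

```bash
python3 -m handwheel '[[[0,0,0.2],[0,0,0]],[[0,0,0.4],[0,0,0]],[[0,0,0.6],[0,0,0]],[[0,0,0.7],[0,0,0]],[[0,0,0.76],[0,0,0]]]' -0.14
python3 -m handwheel '[[[0,0,0],[0,0,0]],[[0,0,0],[0,0,0]],[[0,0,0],[0,0,0]]]' -0.14
python3 g.py 406.8 -257.5 45 -167.3
```

```text
clock: 4.57
tool_pos: [0.4064, -0.2535, 0.0446]
orientation: [179.9, -0.3, -167.3]
force: [0.8, 0.2, 0.2]
opening: 0.0502
clock: 4.82
tool_pos: [0.4087, -0.2545, 0.0486]
orientation: [-180.0, 0.1, -167.2]
force: [0.6, -0.9, 0.1]
opening: 0.0499
t 4.82 p [ 408.7 -254.5   48.6] rpy [-1.800e+02  1.000e-01 -1.672e+02] F [ 0.6 -0.9  0.1] open 49.9 q [ -8  15 -37   0 -38  21]
[ 0.013 -0.012  0.018] [-0.0001  0.0002  0.0002] rows 0.1
```

```bash
python3 -m handwheel '[[[0.01,-0.01,0.015],[0,0,0]],[[0.01,-0.01,0.015],[0,0,0]],[[0.01,-0.01,0.015],[0,0,0]],[[0.01,-0.01,0.015],[0,0,0]],[[0.01,-0.01,0.015],[0,0,0]]]' 1
python3 -m handwheel '[[[0,0,0],[0,0,0]],[[0,0,0],[0,0,0]],[[0,0,0],[0,0,0]],[[0,0,0],[0,0,0]]]' 1
python3 g.py
python3 -m handwheel '[[[0,0,-0.05],[0,0,0]],[[0,0,-0.15],[0,0,0]],[[0,0,-0.35],[0,0,0]],[[0,0,-0.55],[0,0,0]],[[0,0,-0.75],[0,0,0]]]' 1
python3 -m handwheel '[[[0,0,0],[0,0,0]],[[0,0,0],[0,0,0]]]' 1
python3 g.py
python3 - <<'E'
from m import *
s=cam('side'); w=cloud(s); print(blob(s,w,(300,250,480,520),(4,110,100),(14,255,255),(.1,.3)))
cv2.imwrite('pics/side4.png',s['color'][...,::-1].repeat(2,0).repeat(2,1)[100:668,300:1000])
E
```

```text
clock: 5.23
tool_pos: [0.4061, -0.2575, 0.0452]
orientation: [-180.0, 0.0, -167.3]
force: [0.3, -0.7, -0.4]
opening: 0.0222
clock: 5.57
tool_pos: [0.4062, -0.2574, 0.0451]
orientation: [-180.0, 0.0, -167.3]
force: [0.6, 0.6, 4.7]
opening: 0.0192
t 5.57 p [ 406.2 -257.4   45.1] rpy [-180.     0.  -167.3] F [0.6 0.6 4.7] open 19.2 q [ -9  15 -37   0 -37  22]
clock: 5.98
tool_pos: [0.4044, -0.2569, 0.1953]
orientation: [179.9, -0.2, -167.3]
force: [0.8, 0.6, -4.5]
opening: 0.0193
clock: 6.15
tool_pos: [0.4066, -0.2573, 0.1962]
orientation: [-179.9, 0.2, -167.3]
force: [-0.4, 0.2, -4.9]
opening: 0.0192
t 6.15 p [ 406.6 -257.3  196.2] rpy [-179.9    0.2 -167.3] F [-0.4  0.2 -4.9] open 19.2 q [ -9   4 -27   0 -59  22]
{'n': 321, 'c': array([ 413.2, -293.9]), 'sz': array([25.4, 85.7]), 'ang': 102.1, 'z': array([200., 210., 213.]), 'px': (np.float64(397.7511682242991), np.float64(385.9277647975078))}
```

View pics/side4.png

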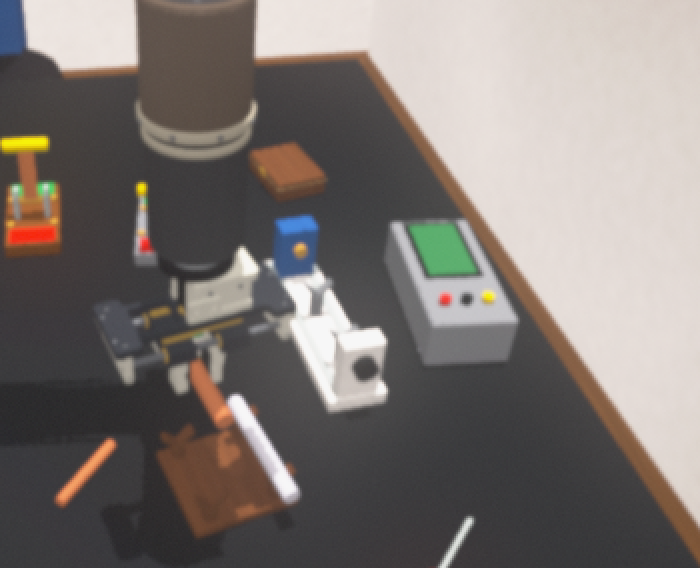

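The rod is gripped level (opening 19.2 mm, about 4.9 N) and clear of the rack. The headstock line and the base rectangle agree on the seat at (630,-33) with the axis at 94.4°. I go above it, aiming for bench y≈+6 mm.

```bash
python3 g.py 520 -140 196 -171.5 629.5 -27 160 -175.6
```

```text
t 6.20 p [ 405.2 -256.9  194.2] rpy [ 179.9    0.  -167.4] F [-0.8  0.5 -4.9] open 18.9 q [ -9   4 -27   0 -59  22]
[-0.688  0.445 -0.008] [0.0002 0.     0.0115] rows 3.9
[-0.625  0.478  0.18 ] [ 0.     -0.      0.0114] rows 3.9
```

```bash
python3 -m handwheel '[[[-0.1,0.06,0],[0,0,0.002]],[[-0.25,0.16,0],[0,0,0.005]],[[-0.42,0.27,0],[0,0,0.008]],[[-0.57,0.37,0],[0,0,0.01]],[[-0.688,0.445,0],[0,0,0.0115]]]' 1
python3 -m handwheel '[[[-0.15,0.11,0],[0,0,0.002]],[[-0.3,0.23,0],[0,0,0.005]],[[-0.44,0.34,0],[0,0,0.008]],[[-0.55,0.42,0],[0,0,0.01]],[[-0.625,0.478,0],[0,0,0.0114]]]' 1
python3 -m handwheel '[[[0,0,0],[0,0,0]],[[0,0,0],[0,0,0]]]' 1
python3 g.py 629.5 -27 130 -175.6
python3 - <<'E'
from m import *
for n in('top','side'):
    s=cam(n); w=cloud(s); np.savez(n+'5.npz',**s)
    try: print(n,blob(s,w,(250,100,600,400),(4,110,100),(14,255,255),(.14,.3)))
    except Exception: print(n,'none')
cv2.imwrite('pics/side5.png',cv2.resize(s['color'][130:280,250:420,::-1],(680,600),interpolation=cv2.INTER_CUBIC))
E
```

```text
clock: 6.62
tool_pos: [0.5206, -0.1383, 0.1918]
orientation: [179.9, -0.3, -171.5]
force: [0.6, -0.6, -4.2]
opening: 0.0191
clock: 7.03
tool_pos: [0.6302, -0.0251, 0.1907]
orientation: [-180.0, -0.3, -175.6]
force: [0.2, -0.1, -4.0]
opening: 0.0187
clock: 7.2
tool_pos: [0.6289, -0.0265, 0.1908]
orientation: [-180.0, -0.4, -175.5]
force: [0.2, 1.4, -5.2]
opening: 0.0193
t 7.20 p [628.9 -26.5 190.8] rpy [-180.    -0.4 -175.5] F [ 0.2  1.4 -5.2] open 19.3 q [ 15  18  -9   0 -63 -11]
[-0.005 -0.003  0.304] [-0.0001 -0.001   0.0002] rows 1.5
top {'n': 175, 'c': array([625.8, -24.8]), 'sz': array([ 22.5, 157.1]), 'ang': 93.9, 'z': array([201., 204., 208.]), 'px': (np.float64(404.4910714285714), np.float64(191.30357142857144))}
side {'n': 210, 'c': array([623.3, -44.7]), 'sz': array([ 54.8, 126.5]), 'ang': 120.0, 'z': array([194., 205., 209.]), 'px': (np.float64(504.1666666666667), np.float64(268.4523809523809))}
```

View pics/side5.png

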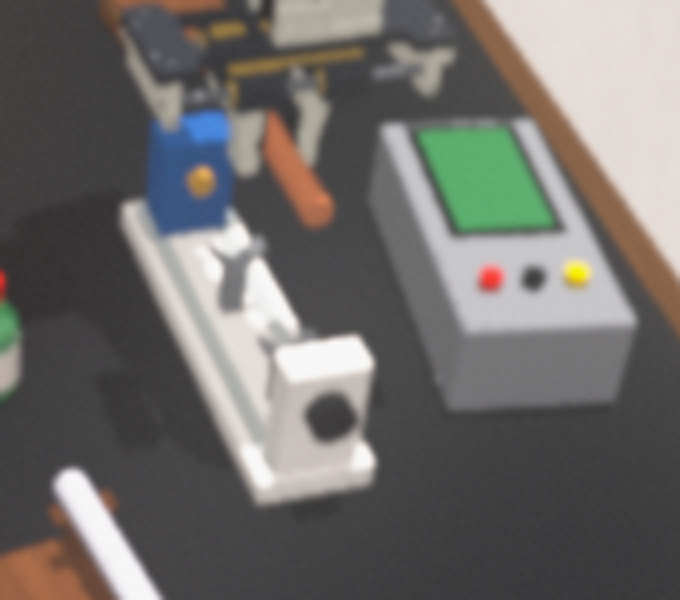

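The side view shows the rod level above the V rests, between the blue tailstock nose at (201,180) and the headstock at (320,380). The top cloud puts the rod at (626,-25) at 94°, within the V mouth. I shift slightly and go down.

```bash
python3 -m handwheel '[[[-0.007,-0.01,0.1],[0,0,0.001]],[[-0.007,-0.01,0.25],[0,0,0.001]],[[-0.007,-0.01,0.4],[0,0,0.001]],[[-0.007,-0.01,0.48],[0,0,0.001]],[[-0.007,-0.01,0.52],[0,0,0.001]]]' 1
python3 -m handwheel '[[[0,0,0.02],[0,0,0]],[[0,0,0.035],[0,0,0]],[[0,0,0.05],[0,0,0]],[[0,0,0.06],[0,0,0]],[[0,0,0.06],[0,0,0]]]' 1
python3 g.py 630.5 -28.5 70 -175.6
python3 - <<'E'
from m import *
s=cam('side'); w=cloud(s); print(blob(s,w,(380,220,560,400),(4,110,100),(14,255,255),(.05,.12)))
E
```

```text
clock: 7.72
tool_pos: [0.6286, -0.0304, 0.0873]
orientation: [-180.0, -0.3, -176.0]
force: [-0.6, 0.2, -4.6]
opening: 0.0191
clock: 8.13
tool_pos: [0.6319, -0.0291, 0.0793]
orientation: [180.0, 0.1, -175.9]
force: [0.6, -0.3, -4.8]
opening: 0.0192
t 8.13 p [631.9 -29.1  79.3] rpy [ 1.800e+02  1.000e-01 -1.759e+02] F [ 0.6 -0.3 -4.8] open 19.2 q [ 15  25 -16   0 -49 -11]
[0.007 0.003 0.047] [ 0.      0.0002 -0.0009] rows 0.2
{'n': 149, 'c': array([555.2, -70.1]), 'sz': array([179.3, 191. ]), 'ang': 19.4, 'z': array([85., 94., 98.]), 'px': (np.float64(489.4295302013423), np.float64(322.1057046979866))}
```

```bash
python3 -m handwheel '[[[0.004,0,0.01],[0,0,-0.001]],[[0.004,0,0.02],[0,0,-0.001]],[[0.004,0,0.03],[0,0,-0.001]],[[0.004,0,0.035],[0,0,-0.001]],[[0.004,0,0.035],[0,0,-0.001]]]' 1
python3 g.py
python3 -m handwheel '[[[0,0,0.005],[0,0,0]],[[0,0,0.008],[0,0,0]],[[0,0,0.008],[0,0,0]],[[0,0,0.008],[0,0,0]]]' 1
python3 g.py 630.5 -28.5 70 -175.6
```

```text
clock: 8.6
tool_pos: [0.6306, -0.0292, 0.0714]
orientation: [-180.0, -0.0, -175.6]
force: [-0.4, -0.1, -4.8]
opening: 0.0193
t 8.60 p [630.6 -29.2  71.4] rpy [-180.    -0.  -175.6] F [-0.4 -0.1 -4.8] open 19.3 q [ 15  25 -17   0 -48 -11]
clock: 8.93
tool_pos: [0.6309, -0.0292, 0.0709]
orientation: [-180.0, 0.0, -175.6]
force: [-4.2, 0.1, 3.7]
opening: 0.0195
t 8.93 p [630.9 -29.2  70.9] rpy [-180.     0.  -175.6] F [-4.2  0.1  3.7] open 19.5 q [ 15  25 -17   0 -48 -11]
[0.002 0.003 0.005] [-0.      0.0001  0.0001] rows 0.0
```

Contact: Fz went from -4.8 to +3.7, with the +x V wall pushing back. I ease toward -x, settle and release.

```bash
python3 -m handwheel '[[[0.004,0,0],[0,0,0]],[[0.008,0,0],[0,0,0]],[[0.01,0,0.005],[0,0,0]],[[0.01,0,0.005],[0,0,0]]]' 1
python3 g.py
python3 -m handwheel '[[[0,0,0],[0,0,0]],[[0,0,0],[0,0,0]],[[0,0,0],[0,0,0]],[[0,0,0],[0,0,0]]]' -0.14
python3 g.py
python3 -m handwheel '[[[0,0,-0.15],[0,0,0]],[[0,0,-0.35],[0,0,0]],[[0,0,-0.6],[0,0,0]],[[0,0,-0.8],[0,0,0]],[[0,0,-0.8],[0,0,0]]]' -0.14
python3 - <<'E'
from m import *
for n,b in(('top',(340,180,460,230)),('side',(440,220,540,370))):
    s=cam(n); w=cloud(s); np.savez(n+'6.npz',**s)
    for z in((.05,.12),(.078,.095)):
        try: print(n,blob(s,w,b,(4,120,100),(14,255,255),z))
        except Exception: print(n,'none')
cv2.imwrite('pics/side6.png',cv2.resize(s['color'][130:280,250:420,::-1],(680,600),interpolation=cv2.INTER_CUBIC))
E
python3 g.py
```

```text
clock: 9.27
tool_pos: [0.63, -0.0292, 0.0701]
orientation: [-180.0, 0.1, -175.5]
force: [-0.6, 1.1, 4.9]
opening: 0.0191
t 9.27 p [630.  -29.2  70.1] rpy [-1.800e+02  1.000e-01 -1.755e+02] F [-0.6  1.1  4.9] open 19.1 q [ 15  25 -17   0 -48 -11]
clock: 9.6
tool_pos: [0.6286, -0.0294, 0.0688]
orientation: [-180.0, -0.0, -175.6]
force: [-0.7, -0.6, -0.3]
opening: 0.0399
t 9.60 p [628.6 -29.4  68.8] rpy [-180.    -0.  -175.6] F [-0.7 -0.6 -0.3] open 39.9 q [ 15  25 -17   0 -48 -11]
clock: 10.02
tool_pos: [0.6321, -0.0295, 0.2376]
orientation: [-180.0, 0.7, -175.5]
force: [1.1, 0.2, 0.8]
opening: 0.0499
top {'n': 69, 'c': array([629.4, -28.2]), 'sz': array([ 12.7, 149.5]), 'ang': 94.2, 'z': array([81., 84., 87.]), 'px': (np.float64(404.64221014492756), np.float64(208.01630434782606))}
top {'n': 69, 'c': array([629.4, -28.2]), 'sz': array([ 12.7, 149.5]), 'ang': 94.2, 'z': array([81., 84., 87.]), 'px': (np.float64(404.64221014492756), np.float64(208.01630434782606))}
side {'n': 217, 'c': array([629.8, -21.9]), 'sz': array([ 18. , 147.9]), 'ang': 93.7, 'z': array([80., 85., 88.]), 'px': (np.float64(489.19210829493085), np.float64(309.5622119815668))}
side {'n': 215, 'c': array([629.8, -21.9]), 'sz': array([ 18. , 147.9]), 'ang': 93.7, 'z': array([80., 85., 88.]), 'px': (np.float64(489.17151162790697), np.float64(309.4404069767442))}
t 10.12 p [630.3 -29.1 232.6] rpy [ 180.     0.3 -175.6] F [0.6 0.5 0.3] open 49.8 q [ 15  17  -6   0 -67 -11]
```

View pics/side6.png

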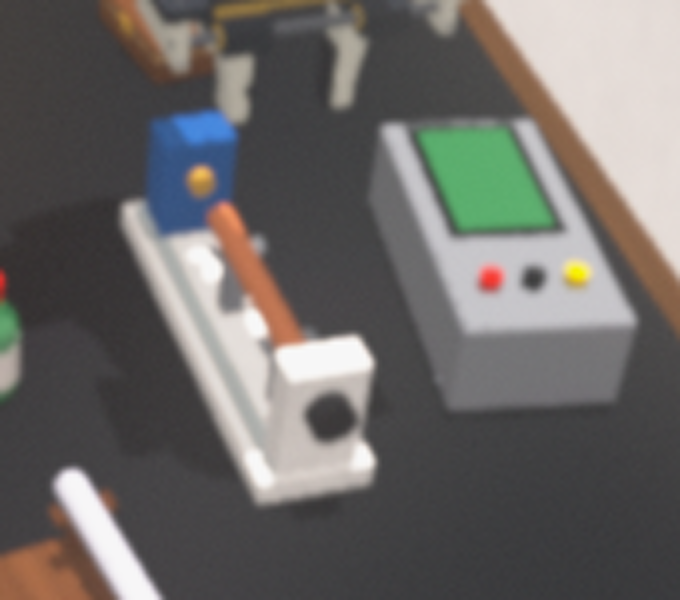

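The side view shows the rod lying in both rests, at about bench y +5 mm, x ≈ 0 and top z 84-85. Now I go behind the tailstock with the jaws shut.

```bash
python3 -m handwheel '[[[0,0.2,0],[0,0,0]],[[0,0.4,0],[0,0,0]],[[0,0.6,0],[0,0,0]],[[0,0.8,0],[0,0,0]],[[0,1,0],[0,0,0]]]' 1
python3 -m handwheel '[[[0,0.11,0],[0,0,0]],[[0,0.11,0],[0,0,0]],[[0,0.11,0],[0,0,0]]]' 1
python3 g.py 612.7 191 80 -175.6
```

```text
clock: 10.53
tool_pos: [0.6124, 0.1715, 0.2277]
orientation: [-180.0, -0.1, -175.6]
force: [0.6, -0.1, -1.0]
opening: 0.0221
clock: 10.78
tool_pos: [0.6108, 0.1933, 0.2273]
orientation: [-179.9, -0.1, -175.4]
force: [-0.3, -0.3, 0.2]
opening: 0.003
t 10.78 p [610.8 193.3 227.3] rpy [-1.799e+02 -1.000e-01 -1.754e+02] F [-0.3 -0.3  0.2] open 3.0 q [ 35  18  -5   0 -67 -30]
[-0.01  -0.011  0.737] [-0.0002 -0.0004  0.0005] rows 3.5
```

```bash
python3 -m handwheel '[[[-0.01,0,0.2],[0,0,0]],[[-0.01,0,0.4],[0,0,0]],[[-0.01,0,0.6],[0,0,0]],[[-0.01,0,0.735],[0,0,0]],[[-0.01,0,0.735],[0,0,0]]]' 1
python3 -m handwheel '[[[0,-0.06,0],[0,0,0]],[[0,-0.12,0],[0,0,0]],[[0,-0.18,0],[0,0,0]],[[0,-0.22,0],[0,0,0]],[[0,-0.22,0],[0,0,0]]]' 1
python3 g.py
python3 -m handwheel '[[[0,-0.03,0],[0,0,0]],[[0,-0.06,0],[0,0,0]],[[0,-0.09,0],[0,0,0]],[[0,-0.12,0],[0,0,0]],[[0,-0.12,0],[0,0,0]]]' 1
python3 g.py 615 116 80 -175.6
```

```text
clock: 11.2
tool_pos: [0.6096, 0.1886, 0.075]
orientation: [-179.7, -0.6, -175.7]
force: [-0.8, -0.1, -0.4]
opening: 0.0003
clock: 11.62
tool_pos: [0.6177, 0.1463, 0.0838]
orientation: [179.9, 0.1, -175.7]
force: [-0.3, 0.6, 0.1]
opening: -0.0
t 11.62 p [617.7 146.3  83.8] rpy [ 1.799e+02  1.000e-01 -1.757e+02] F [-0.3  0.6  0.1] open -0.0 q [ 31  25 -16   0 -50 -27]
clock: 12.03
tool_pos: [0.6191, 0.1236, 0.0823]
orientation: [-180.0, 0.0, -175.6]
force: [-0.4, -0.2, -0.1]
opening: 0.0007
t 12.03 p [619.1 123.6  82.3] rpy [-180.     0.  -175.6] F [-0.4 -0.2 -0.1] open 0.7 q [ 29  24 -16   0 -50 -25]
[ 0.023 -0.036  0.012] [-0.  0.  0.] rows 0.2
```

```bash
cat > m2.py <<'E'
from m import *
s=cam('side'); w=cloud(s)
u0=np.array([-.0767,.997]); s0=np.array([630,-33.3])
def by(d): c=d['c']-s0; return 'bench y %.1f x %.1f'%(c@u0, c@[u0[1],-u0[0]])
for n,a in dict(tail=((420,200,540,330),(100,120,60),(125,255,255),(.1,.12)),rod=((440,220,540,370),(4,120,100),(14,255,255),(.078,.095))).items():
    try: d=blob(s,w,*a); print(n,d,by(d))
    except Exception: print(n,'none')
cv2.imwrite('pics/side7.png',cv2.resize(s['color'][130:280,250:420,::-1],(680,600),interpolation=cv2.INTER_CUBIC))
E
python3 m2.py
```

```text
tail {'n': 157, 'c': array([621.4,  91.1]), 'sz': array([35.2, 54.7]), 'ang': 3.4, 'z': array([101., 109., 112.]), 'px': (np.float64(469.0585191082802), np.float64(261.6042993630573))} bench y 124.7 x 1.0
rod {'n': 237, 'c': array([630.4, -22. ]), 'sz': array([ 20. , 147.5]), 'ang': 94.1, 'z': array([80., 85., 88.]), 'px': (np.float64(489.4316983122363), np.float64(309.73760548523205))} bench y 11.2 x 1.3
```

View pics/side7.png

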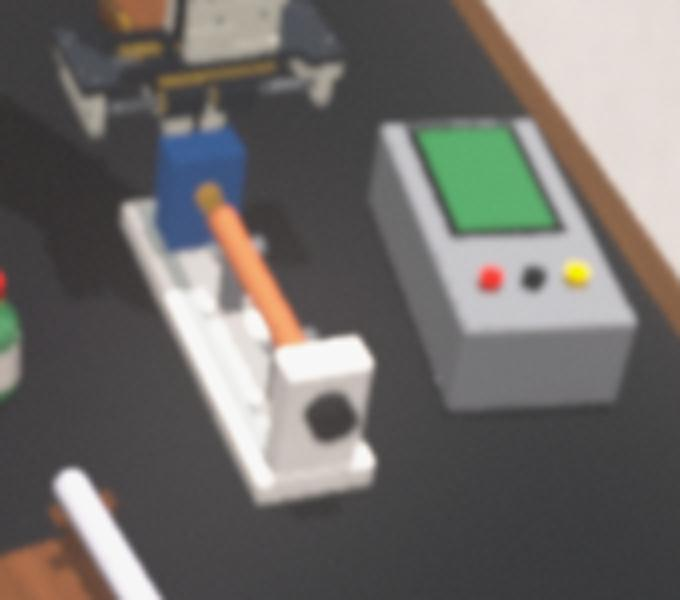

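The tailstock has slid about 33 mm and its nose is almost at the rod end. I push on about 17 mm, watching the force.

```bash
python3 -m handwheel '[[[0,-0.015,0],[0,0,0]],[[0,-0.03,0],[0,0,0]],[[0,-0.045,0],[0,0,0]],[[0,-0.06,0],[0,0,0]],[[0,-0.06,0],[0,0,0]]]' 1
python3 g.py
python3 -m handwheel '[[[0,-0.01,0],[0,0,0]],[[0,-0.02,0],[0,0,0]],[[0,-0.025,0],[0,0,0]],[[0,-0.025,0],[0,0,0]]]' 1
python3 g.py; python3 m2.py
```

```text
clock: 12.5
tool_pos: [0.6196, 0.1118, 0.0819]
orientation: [-180.0, -0.0, -175.6]
force: [0.2, 0.5, 0.2]
opening: 0.0006
t 12.50 p [619.6 111.8  81.9] rpy [-180.    -0.  -175.6] F [0.2 0.5 0.2] open 0.6 q [ 28  24 -16   0 -50 -24]
clock: 12.83
tool_pos: [0.62, 0.1071, 0.0819]
orientation: [-180.0, -0.0, -175.6]
force: [-1.3, 2.0, -0.8]
opening: 0.0007
t 12.83 p [620.  107.1  81.9] rpy [-180.    -0.  -175.6] F [-1.3  2.  -0.8] open 0.7 q [ 28  24 -16   0 -49 -23]
tail {'n': 156, 'c': array([622.8,  73.5]), 'sz': array([31.6, 54.8]), 'ang': 6.3, 'z': array([101., 109., 112.]), 'px': (np.float64(471.7748397435898), np.float64(266.7067307692308))} bench y 107.0 x 1.0
rod {'n': 231, 'c': array([630.2, -20.8]), 'sz': array([ 19.2, 148.9]), 'ang': 94.8, 'z': array([80., 85., 88.]), 'px': (np.float64(489.5021645021645), np.float64(310.0108225108225))} bench y 12.4 x 1.2
```

```bash
for i in 1; do python3 -m handwheel '[[[0,-0.005,0],[0,0,0]],[[0,-0.01,0],[0,0,0]],[[0,-0.01,0],[0,0,0]]]' 1 | grep -E 'pos|force'; done
python3 -m handwheel '[[[0,-0.005,0],[0,0,0]],[[0,-0.01,0],[0,0,0]],[[0,-0.01,0],[0,0,0]]]' 1| grep -E 'pos|force'
```

```text
tool_pos: [0.6202, 0.1061, 0.0821]
force: [-3.0, 6.5, -0.0]
tool_pos: [0.6204, 0.1043, 0.0821]
force: [-3.2, 6.1, -1.8]
```

```bash
python3 -m handwheel '[[[0,-0.005,0],[0,0,0]],[[0,-0.01,0],[0,0,0]],[[0,-0.01,0],[0,0,0]]]' 1| grep -E 'pos|force'
python3 -m handwheel '[[[0,-0.005,0],[0,0,0]],[[0,-0.01,0],[0,0,0]],[[0,-0.01,0],[0,0,0]]]' 1| grep -E 'pos|force'
python3 m2.py
```

```text
tool_pos: [0.6206, 0.1024, 0.0821]
force: [-2.8, 6.5, -0.8]
tool_pos: [0.6207, 0.1004, 0.0821]
force: [-3.1, 6.0, -0.3]
tail {'n': 155, 'c': array([623.5,  68.2]), 'sz': array([34., 55.]), 'ang': 3.2, 'z': array([102., 109., 112.]), 'px': (np.float64(473.61895161290323), np.float64(268.49798387096774))} bench y 101.7 x 1.3
rod {'n': 221, 'c': array([630. , -25.7]), 'sz': array([ 18.9, 141.2]), 'ang': 95.8, 'z': array([80., 85., 88.]), 'px': (np.float64(490.1371606334842), np.float64(311.1496040723982))} bench y 7.6 x 0.6
```

Steady 6 N means the rod is sliding with the tailstock. I continue until it stops against the headstock.

```bash
python3 -m handwheel '[[[0,-0.005,0],[0,0,0]],[[0,-0.01,0],[0,0,0]],[[0,-0.01,0],[0,0,0]]]' 1| grep -E 'pos|force'
python3 -m handwheel '[[[0,-0.005,0],[0,0,0]],[[0,-0.01,0],[0,0,0]],[[0,-0.01,0],[0,0,0]]]' 1| grep -E 'pos|force'
```

```text
tool_pos: [0.6208, 0.0998, 0.0821]
force: [-5.6, 14.0, 0.9]
tool_pos: [0.6208, 0.0997, 0.0821]
force: [-8.6, 22.5, 1.4]
```

The force jumped to 22 N with no further motion, so the tailstock is home. I back off, lift and check.

```bash
python3 -m handwheel '[[[0,0.05,0],[0,0,0]],[[0,0.15,0],[0,0,0]],[[0,0.25,0],[0,0,0]],[[0,0.3,-0.2],[0,0,0]],[[0,0.3,-0.4],[0,0,0]]]' 1
python3 -m handwheel '[[[0,0,-0.2],[0,0,0]],[[0,0,-0.4],[0,0,0]],[[0,0,-0.55],[0,0,0]],[[0,0,-0.55],[0,0,0]]]' 1
python3 m2.py
python3 - <<'E'
from m import *
s=cam('top'); w=cloud(s)
cv2.imwrite('pics/top8.png',cv2.resize(s['color'][95:205,110:320,::-1],(800,420),interpolation=cv2.INTER_CUBIC))
for b in ((180,240,330,350),): print(blob(s,w,b,(22,120,120),(34,255,255),(.08,.2)))
E
python3 g.py 424 150 230 170 424 150 128 170
```

```text
clock: 14.85
tool_pos: [0.6153, 0.1561, 0.1608]
orientation: [-179.8, -0.3, -175.5]
force: [0.9, 0.4, 0.4]
opening: 0.0002
clock: 15.18
tool_pos: [0.6197, 0.1556, 0.2808]
orientation: [179.9, 0.7, -175.5]
force: [0.5, 0.4, 0.6]
opening: 0.0004
tail {'n': 182, 'c': array([623.3,  70.1]), 'sz': array([39.2, 56.3]), 'ang': 9.8, 'z': array([102., 109., 112.]), 'px': (np.float64(473.128434065934), np.float64(267.917239010989))} bench y 103.6 x 1.3
rod {'n': 225, 'c': array([629.7, -22.5]), 'sz': array([ 19.4, 143.6]), 'ang': 95.8, 'z': array([79., 85., 88.]), 'px': (np.float64(490.02083333333337), np.float64(310.9375))} bench y 10.8 x 0.5
{'n': 179, 'c': array([432.7, 203.8]), 'sz': array([18.8, 69.4]), 'ang': 168.0, 'z': array([130., 135., 139.]), 'px': (np.float64(273.9437849162011), np.float64(314.19343575419))}
t 15.28 p [617.2 155.2 274.2] rpy [ 179.9    0.2 -175.6] F [-0.1  0.1 -1.2] open 0.4 q [ 32  16  -2   0 -72 -27]
[0.966 0.048 0.218] [0.0002 0.0005 0.0401] rows 4.8
[-0.   -0.    0.51] [0. 0. 0.] rows 2.4
```

View pics/side7.png

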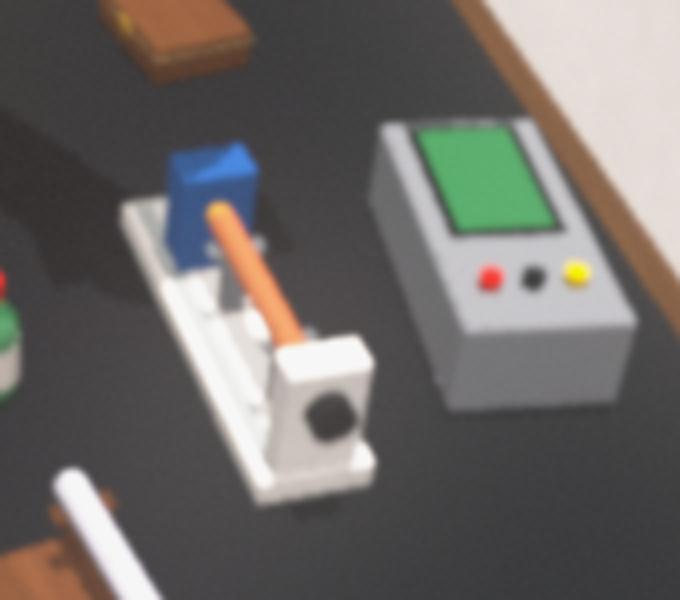

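Run:
```python
from m import *
s=cam('top'); w=cloud(s)
for n,d in(('before',dict(np.load('top0.npz'))),('now',s)):
    print(n,blob(d,cloud(d),(310,180,380,245),(100,120,60),(125,255,255),(.098,.12)))
print(blob(s,w,(340,180,460,230),(4,120,100),(14,255,255),(.078,.1)))
```

```text
before {'n': 191, 'c': array([618.3, 113.9]), 'sz': array([28., 55.]), 'ang': 7.2, 'z': array([106., 108., 111.]), 'px': (np.float64(328.3458769633508), np.float64(210.5366492146597))}
now {'n': 157, 'c': array([622.,  72.]), 'sz': array([30.7, 55.9]), 'ang': 4.5, 'z': array([105., 108., 112.]), 'px': (np.float64(353.31409235668787), np.float64(207.68312101910826))}
{'n': 66, 'c': array([626.3, -33.7]), 'sz': array([ 15. , 149.2]), 'ang': 97.1, 'z': array([79., 83., 85.]), 'px': (np.float64(413.7547348484849), np.float64(209.75378787878788))}
```

View pics/top8.png

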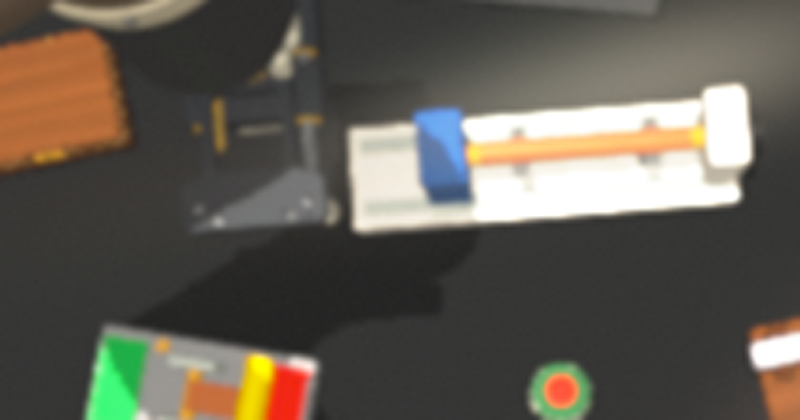

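Top crop: the rod is straight from the tailstock nose (475,153) to the headstock nose (695,137). It is parallel to the base edge (slope 4.1° for both) with no visible gap, and the yellow handle is over red. Now I move to the -y side of the switch.

```bash
python3 -m handwheel '[[[0.2,0.01,0],[0,0,0.008]],[[0.4,0.02,0],[0,0,0.016]],[[0.6,0.03,0.1],[0,0,0.024]],[[0.8,0.03,0.2],[0,0,0.032]],[[0.966,0.03,0.22],[0,0,0.04]]]' 1
python3 -m handwheel '[[[0,0,0],[0,0,0]],[[0,0,0],[0,0,0]]]' 1
python3 g.py 421.5 141 128 170 447 285 128 170
```

```text
clock: 15.75
tool_pos: [0.4204, 0.1446, 0.2242]
orientation: [-179.8, -0.2, 169.8]
force: [-0.9, 0.1, 0.9]
opening: 0.0005
clock: 15.92
tool_pos: [0.4213, 0.1453, 0.2271]
orientation: [-179.9, -0.1, 170.1]
force: [0.6, -0.5, 1.2]
opening: 0.0005
t 15.92 p [421.3 145.3 227.1] rpy [-1.799e+02 -1.000e-01  1.701e+02] F [ 0.6 -0.5  1.2] open 0.5 q [ 45  -1 -28   0 -63 -54]
[-0.005 -0.02   0.496] [-0.0003 -0.0002  0.0004] rows 2.4
[-0.001  0.731  0.   ] [0. 0. 0.] rows 3.5
```

```bash
python3 -m handwheel '[[[0,-0.02,0.3],[0,0,0]],[[0,-0.02,0.495],[0,0,0]],[[0,-0.02,0.495],[0,0,0]],[[0,-0.02,0.495],[0,0,0]]]' 1
python3 -m handwheel '[[[0,0.12,0],[0,0,0]],[[0,0.22,0],[0,0,0]],[[0,0.3,0],[0,0,0]],[[0,0.36,0],[0,0,0]],[[0,0.42,0],[0,0,0]]]' 1
python3 -m handwheel '[[[0,0.06,0],[0,0,0]],[[0,0.12,0],[0,0,0]],[[0,0.18,0],[0,0,0]],[[0,0.21,0],[0,0,0]],[[0,0.21,0],[0,0,0]]]' 1
python3 -m handwheel '[[[0,-0.1,0],[0,0,0]],[[0,-0.3,-0.2],[0,0,0]],[[0,-0.5,-0.5],[0,0,0]],[[0,-0.5,-0.6],[0,0,0]],[[0,-0.5,-0.6],[0,0,0]]]' 1
python3 g.py
cat > m3.py <<'E'
from m import *
for n,b in(('top',(180,240,330,350)),('side',(330,170,400,290))):
    s=cam(n); w=cloud(s)
    try: print(n,blob(s,w,b,(22,120,120),(34,255,255),(.08,.2)))
    except Exception: print(n,'none')
cv2.imwrite('pics/side9.png',s['color'][60:360,130:450,::-1].repeat(2,0).repeat(2,1))
E
python3 m3.py; python3 m2.py
```

```text
clock: 16.25
tool_pos: [0.421, 0.1405, 0.125]
orientation: [-179.6, -0.3, 170.0]
force: [0.1, -0.2, 0.3]
opening: 0.0003
clock: 16.67
tool_pos: [0.4383, 0.2261, 0.13]
orientation: [180.0, 0.0, 170.0]
force: [-0.3, -1.6, 0.2]
opening: 0.0003
clock: 17.08
tool_pos: [0.445, 0.2681, 0.1291]
orientation: [180.0, 0.0, 170.1]
force: [0.7, -0.6, 0.0]
opening: 0.0005
clock: 17.5
tool_pos: [0.4275, 0.1665, 0.2534]
orientation: [179.8, 0.2, 170.0]
force: [1.2, 0.7, -0.6]
opening: 0.0004
t 17.50 p [427.5 166.5 253.4] rpy [179.8   0.2 170. ] F [ 1.2  0.7 -0.6] open 0.4 q [ 46  -1 -24   0 -66 -56]
top none
side {'n': 121, 'c': array([455.6, 325. ]), 'sz': array([20.1, 67.1]), 'ang': 169.6, 'z': array([124., 134., 139.]), 'px': (np.float64(361.8155991735537), np.float64(191.18026859504133))}
tail {'n': 192, 'c': array([623.4,  70.6]), 'sz': array([41.3, 57.3]), 'ang': 2.8, 'z': array([102., 109., 112.]), 'px': (np.float64(473.046875), np.float64(267.74088541666663))} bench y 104.1 x 1.4
rod {'n': 218, 'c': array([630.6, -25.8]), 'sz': array([ 20. , 141.6]), 'ang': 95.5, 'z': array([80., 85., 88.]), 'px': (np.float64(490.43147935779814), np.float64(311.4463876146789))} bench y 7.4 x 1.2
```

```bash
python3 -m handwheel '[[[0,0,0],[0,0,0]],[[0,0,0],[0,0,0]],[[0,0,0],[0,0,0]],[[0,0,0],[0,0,0]],[[0,0,0],[0,0,0]]]' 1
python3 m3.py; python3 -c "from plant import *; print(close_job())"
```

```text
clock: 18.07
tool_pos: [0.4271, 0.1681, 0.2484]
orientation: [-179.9, -0.1, 170.1]
force: [-0.2, -0.1, -0.3]
opening: 0.0004
top none
side {'n': 113, 'c': array([455.5, 324.9]), 'sz': array([16. , 66.8]), 'ang': 172.1, 'z': array([123., 133., 138.]), 'px': (np.float64(362.23727876106193), np.float64(191.4408185840708))}
the job is handed in; nothing more can be done
None
```

View pics/side9.png

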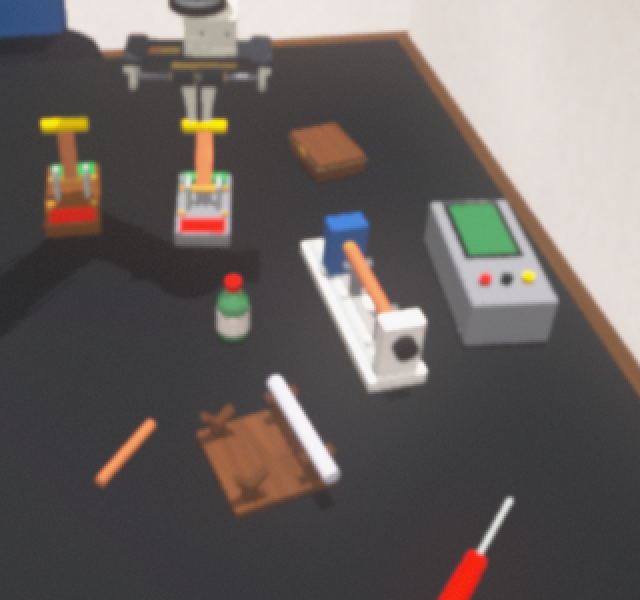

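The whole sequence ran and I handed the job in at about 18 s; no verdict was reported. I flipped the isolator off, moved the copper rod from the rack into the V rests, and pushed the tailstock until the rod stopped against the headstock. Then I flipped the isolator back on.

**Last checks that agree:**
- **Isolator:** the lever is at rest on the green side, with its handle at y≈325 and z≈133 mm both times I measured it.
- **Rod:** it lies in both rests, with its top at about 85 mm and x about 1 mm off the bench axis.
- **Tailstock:** the push force jumped from 6 N to 22 N with no further motion, and I saw no gap at either nose.
- **Other things:** in the last picture the aluminium rod, bottle, case and screwdriver look to be in their original places. I did not measure them again. The robot is clear, with about 0 N on it.

**Checks that disagreed:**
- **Tailstock travel:** the block's image centre moved only about 42 mm. Its final position, bench y about 104–105 mm against 107.5 expected at 50 mm travel, fits a closed tailstock. The starting view was partly shadowed.
- **Rod angle:** colour masks gave 95.5–97° for the rod's direction, against 94.4° for the bench. I put this down to glare, because in the top picture the rod runs parallel to the base edge.
- **Rod position along the bench:** masks also put its centre up to about 12 mm towards the tailstock. The headstock hides its end from the side camera, so I trusted the force stop instead. The top camera gave about 0 mm, though from the same glare-affected mask.

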